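# Set the roller clearance of an analyser's wash pump

## Robot

A 6-joint arm with a two-finger parallel gripper is mounted at the origin on the work surface. World frame = base frame: x ahead of the robot, y to its left, z up, the work surface at z = 0. Lengths are in mm, angles in rad, forces in N, time in s.
With the tool pointing down it reaches from about 375 to 925 mm from the base axis. Payload 5.7 kg.
Tool frame: the origin (TCP) lies midway between the tips of the shut fingers; the grasp point (between the pads) lies 19 mm behind it; z points along the fingers, y is the line along which they close (so a half turn about z gives the same grasp; the last joint's range is limited). The gripper opens to 88 mm and grips with 3 to 60 N. Pads are 20 mm wide; open, the fingers measure 115 mm over their backs; the gripper's body (75 mm by 178 mm) begins 61 mm behind the grasp point.
Start: joints at [-1.445, 0.359, 1.51, -0, 1.272, -0.115], TCP at [143.074, -582.659, 222.623] pointing down, gripper open.
Joint ranges: [-2.97, 2.97], [-1.01, 2.36], [0.21, 2.38], [-0.96, 4.11], [0.2, 2.71], [-2.98, 2.98]. Speed limits (rad/s): [2.39, 2.39, 3.14, 3.14, 3.14, 3.14].

## Interface

Orientations are given as a 3x3 rotation matrix whose columns are the frame's x, y, z axes.
In Python, from cell import robot, vision, order gives the robot as it stands.
- The arm moves only by the tool servo_tool, never from a script. Its argument "rows" is a list of rows, each a list of 7 numbers: the gripper command: -1 is fully open, 1 is shut, values between are in proportion, then the shift along the world's x, y, z normalised to -1 to 1, where 1 is 0.1 m, then the turn, a rotation vector about the world's x, y, z normalised to -1 to 1, where 1 is 90 degrees. A call has 1 to 5 rows; each row is the pose to reach, as a shift and turn from the pose commanded when the call began; what a row does not reach only later rows make up. A row lasts 1/12 s, in which the tool goes at most 41.7 mm and 7.16 degrees, less where a joint would pass 70% of its speed; a pose out of reach is approached as far as the arm can. A call with a number of a shift or a turn outside -1 to 1 is refused whole. A call with a gripper value outside its range is refused whole. The fingers move at their own pace and stop on an object; "grip_force" is the grip in N (left out, the last holds). Time passes only in rows, so rows that repeat a pose let the fingers close. It gives the time, the measured TCP pose, the force, the opening and the grip force at its end, in the units of the state.
- robot.sense(): the state, without advancing time (a new reading comes with each control period).
- vision.camera(name): name is "scene" or "top"; returns a dict with "image" (400x640x3 uint8, red, green, blue), "K" (3x3 intrinsics, pixels), "position" and "attitude" of the camera in the world. Camera axes: x right, y down, z forward; pixel columns grow to the right and rows downward; lengths in mm; the calibration is good to about 2 mm. A picture is of the moment at which its call begins. There is no depth.
- order.sign_off(): hands the job in; it is judged then, once.
The state is a dict: "time_s": time; "qpos": joint angles; "joint_vel": joint speeds; "joint_torque": joint torques, N m; "tool_pos": TCP position; "ee_rot": TCP orientation; "contact_force": force on the tool from outside, world axes, zero at the start; "torque": the same for the moment, N m; "grip_width": finger opening in mm; "grip_force": force on a finger pad.
Only numpy, scipy, OpenCV 4.12 (cv2) and the standard library are available. Lean on these libraries where they do the work, as an engineer would, in place of code of your own. Each camera call takes 0.05 s, during which the arm holds its last target. There are 200 camera calls.

## Task

Set the roller clearance on the wash-pump module: turn the bar knob of its adjusting screw clockwise until the screw bottoms, finger-tight and not forced, then back it off a quarter turn. Then swing the clamp lever all the way over to lock the setting, let go of everything, and leave the bottle and the beaker beside the pump standing.

Things in the scene. Friction and masses are not known exactly. Their poses are not given: they have to be found in the camera images.
- pump: The pump module: a flat white box fixed to the bench, 150 (its x) x 260 (its y) x 55 mm high, origin under its centre, z up. In its frame the adjusting screw stands upright at (0, -70) mm and the clamp lever's pivot at (0, 50) mm, both on its top face. Its position and heading differ each time.
- screw (a joint): Angle of the adjusting screw in rad, growing clockwise seen from above (tightening); 0: the knob's nose points along the pump's x, which says nothing of where the screw bottoms. It starts 0.9 to 2.8 rad short of its bottom, which differs each time and cannot be seen. Free running takes about 0.06 N m. It stays where it is left. See shank_end for the feel of the bottom.
- knob_grip (a point): Point on the screw's axis at the height to grip, 85 mm above the bench. The knob is a black upright bar, 12 mm thick (along this point's y), 46 mm long (along its x, with a wedge-shaped nose and a white line at the +x end) and 32 mm tall, 67 to 99 mm above the bench; under it a round skirt, 44 mm in diameter, 61 to 67 mm above the bench.
- knob_nose (a point): The pointed end of the bar knob, 26 mm from the screw's axis along the bar (x of this point runs along the bar, outwards).
- telltale (a joint): Angle in rad (zero and direction as screw) of the telltale, a thin loose pointer under the knob's skirt. It starts clockwise of the nose; the screw picks it up exactly under the nose, carries it clockwise, and leaves it at the farthest angle reached. So after bottoming, telltale minus screw is the angle backed off (quarter turn: 1.57). It does not stop the screw and need not be touched.
- telltale_tip (a point): Outer end of the telltale pointer (a dark strip, 3 mm wide), 41 mm from the screw's axis and 58 mm above the bench; x of this point runs outwards along the pointer, y is the counter-clockwise side.
- shank_end (a point): The lower end of the screw's shank, hidden in the pump, on the screw's axis 20 mm above the bench. At the bottom the torque rises steeply but springily (the screw yields about 0.05 rad from first contact to finger-tight, 0.1 rad until forced). Finger-tight is a twisting moment of 0.25 to 0.5 N m on the knob, held for 0.3 s (contact screw_c4 on seat_c0); above 0.9 N m the screw counts as forced.
- clamp (a joint): Angle of the clamp lever in rad, growing clockwise seen from above. 0: the lever points along the pump's -x (towards the robot side), unlocked; 1.45, its end stop: the lever points nearly along the pump's +y, locked. Starts between 0 and 0.25. It stays where it is left; moving it takes about 2 N at the grip.
- clamp_grip (a point): Middle of the lever's upright black grip, a round peg 18 mm in diameter from 62 to 100 mm above the bench, 60 mm from the lever's pivot; this point is 88 mm above the bench.
- clamp_pivot (a point): The lever's pivot on the pump, axis upright; 62 mm above the bench.
- bottle: Loose amber bottle, 52 mm in diameter, 95 mm tall, beside the pump at the screw's end; origin under its base, z up.
- beaker: Loose glass beaker, 68 mm across the rim, 85 mm tall, beside the pump at the lever's end; origin under its base, z up.
Mind the look-alikes: they are no part of the job. What is shaped like the bottle but red is not meant.

How it is judged (in metres and radians):
On the way, in this order (a step that is already met when the one before it is completed fails the run):
1. the screw is turned in until it bottoms, finger-tight (contact force between screw_c4 and seat_c0 above 7 N), for 0.2 s.
2. the screw is backed off a quarter turn from its bottom (angle between the x axis of knob_nose and the x axis of telltale_tip, either way round above 1.222 rad and y of knob_nose in the frame of telltale_tip above 0.015 m), for 0.2 s.
3. the clamp lever is swung over to lock (value of joint clamp above 1.3 rad), for 0.2 s.
At the end, for the whole second after the job is handed in: The screw stands a quarter turn (70 to 110 degrees) counter-clockwise of the telltale, which marks the bottom; the clamp lever is over (joint above 1.3 rad); screw and lever are at rest and bottle and beaker stand upright (all of step 2 and value of joint clamp above 1.3 rad and velocity of joint screw between -0.05 and 0.05 rad/s and velocity of joint clamp between -0.05 and 0.05 rad/s and angle between each of bottle, beaker's own z axis and vertical below 0.3 rad); the robot touches nothing.
It fails at once if the screw is forced against its bottom (more than about 0.9 N m) (contact force between screw_c4 and seat_c0 above 45 N).
It fails at once if the bottle or the beaker is knocked over (angle between any of bottle, beaker's own z axis and vertical above 0.5 rad).
It also fails if it takes over 72 s, if anything falls off the work surface, if the arm or the gripper's body presses on something with over 40 N, if the wrist force passes 120 N, or if a joint passes its speed limit or range.

## Working session

There is one attempt and no reset: what is moved stays moved. The work goes in short steps, Python scripts to look and compute and a tool call to move; the robot and the scene stay as the last step left them, time stands still between calls to the robot, and variables do not carry over. Pictures are saved under pics/ and viewed, at most 10 in all, crops included, and the job is handed in when it is done.

Besides the shell and the picture viewer there is one more tool, called after "Emit:" as name(argument=value, ...) on one line, values as JSON. servo_tool: Moves the arm, as the interface text tells. Its arguments: {"type":"object","properties":{"rows":{"type":"array","items":{"type":"array","items":{"type":"number"}}},"grip_force":{"type":"number"}},"required":["rows"]}

```bash
mkdir -p pics; cat > h.py <<'E'
import numpy as np, cv2
from cell import robot, vision, order
def shot(n,f=None):
    c=vision.camera(n)
    if f: cv2.imwrite('pics/'+f,c['image'][:,:,::-1])
    return c
def ray(c,u,v):
    K=np.array(c['K']);R=np.array(c['attitude'])
    return np.array(c['position']),R@np.linalg.inv(K)@np.array([u,v,1.])
def onz(c,u,v,z):
    p,d=ray(c,u,v); return p+d*(z-p[2])/d[2]
def proj(c,P):
    q=np.array(c['K'])@(np.array(c['attitude']).T@(np.array(P,float)-np.array(c['position'])));return q[:2]/q[2]
E
python3 - <<'E'
from h import *
for n in('top','scene'):
    c=shot(n,n+'1.png');print(n,c['position'],np.round(c['attitude'],3),c['K'])
s=robot.sense();print(s)
E
```

```text
top [ 500.53940844   60.9269175  1007.01500643] [[-0.022 -0.997  0.072]
 [-1.     0.023  0.008]
 [-0.009 -0.072 -0.997]] [[424.17100897   0.         324.53999281]
 [  0.         424.17100897 195.70739938]
 [  0.           0.           1.        ]]
scene [1024.50369364  345.69290486  757.50243881] [[-0.501  0.668 -0.55 ]
 [ 0.865  0.386 -0.319]
 [-0.    -0.636 -0.772]] [[449.22863016   0.         323.19326511]
 [  0.         449.22863016 190.33948633]
 [  0.           0.           1.        ]]
{'time_s': 0.1, 'qpos': array([-1.44508952e+00,  3.59436371e-01,  1.51129574e+00, -2.71441838e-05,
        1.27253980e+00, -1.15090555e-01]), 'joint_vel': array([-0.00063177, -0.00183885, -0.00322479,  0.00073853,  0.00116041,
        0.00015352]), 'joint_torque': array([-1.19165779e-03, -5.16357243e+01, -2.71407813e+01,  6.73936307e-02,
        2.75558629e-02, -2.68049621e-05]), 'tool_pos': array([ 142.99584344, -582.06835059,  221.90248822]), 'ee_rot': array([[ 9.71146243e-01,  2.38484631e-01, -2.36278856e-04],
       [ 2.38484690e-01, -9.71144834e-01,  1.66274788e-03],
       [ 1.67078826e-04, -1.67112025e-03, -9.99998590e-01]]), 'contact_force': array([ 0.0898873 , -0.20672865,  0.20531235]), 'torque': array([ 0.00412101, -0.02151565, -0.05469922]), 'grip_force': 0.0, 'grip_width': 88.15388763819541}
```

View pics/top1.png

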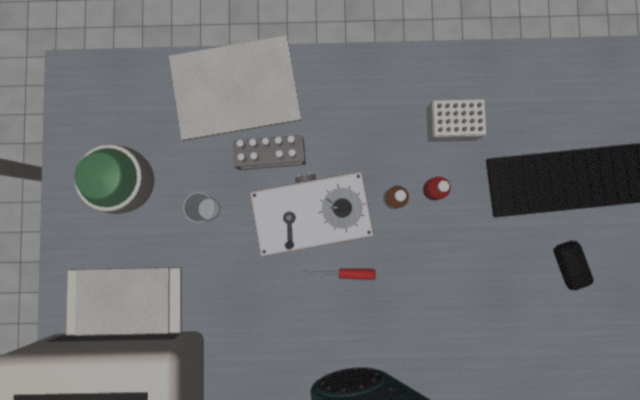

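View pics/scene1.png

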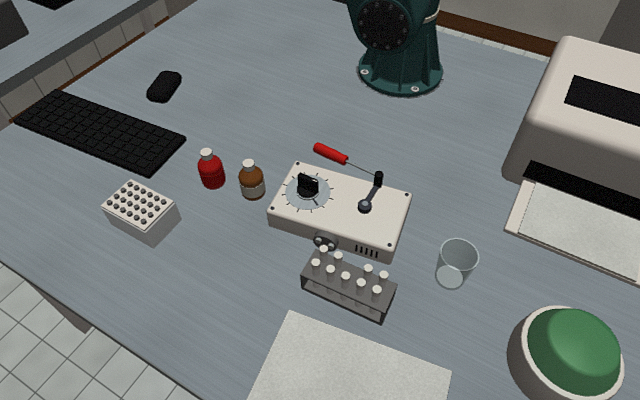

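Top view: pump at about (311,214), with the knob at (342,208), the lever pivot at (289,217) and its grip at (290,245). The amber bottle is at (397,197) and the beaker at (201,207). The red bottle at (437,188) is the look-alike, so the amber one is meant. Next I measure and take one enlarged crop.

```bash
python3 - <<'E'
from h import *
t=shot('top');s=shot('scene')
# pump outline in top
im=t['image'].astype(int)
m=((im.min(2)>150)).astype(np.uint8);m[:165]=0;m[262:]=0;m[:,:245]=0;m[:,378:]=0
m=cv2.morphologyEx(m,cv2.MORPH_CLOSE,np.ones((25,25)))
cs,_=cv2.findContours(m,0,2);k=max(cs,key=cv2.contourArea);r=cv2.minAreaRect(k)
b=cv2.boxPoints(r);P=np.array([onz(t,*q,55) for q in b]);print(b,P.round(1))
print([np.linalg.norm(P[i]-P[i-1]).round(1) for i in range(4)])
C=P.mean(0);e=[P[1]-P[0],P[2]-P[1]];L=max(e,key=np.linalg.norm);y=L/np.linalg.norm(L);y=y*np.sign(y[1])
x=np.array([y[1],-y[0],0]);print('C',C,'heading x',x,np.arctan2(x[1],x[0]))
S=C-70*y;S[2]=85;V=C+50*y;V[2]=62
print('screw',S,proj(t,S),'pivot',V,proj(t,V),proj(s,V))
a=cv2.resize(t['image'][165:255,260:420],(800,450),interpolation=cv2.INTER_CUBIC)
cv2.imwrite('pics/c1.png',a[:,:,::-1])
u,v=[int(q) for q in proj(s,S)];print('scene S',u,v)
a=cv2.resize(s['image'][v-40:v+60,u-60:u+100],(800,500),interpolation=cv2.INTER_CUBIC)
cv2.imwrite('pics/c2.png',a[:,:,::-1])
E
```

```text
[[249.87842 192.66858]
 [360.48224 172.43616]
 [371.84503 234.55273]
 [261.2412  254.78516]] [[580.1 236.5  55. ]
 [620.1 -14.   55. ]
 [480.  -35.4  55. ]
 [440.5 212.4  55. ]]
[np.float64(141.7), np.float64(253.7), np.float64(141.8), np.float64(250.9)]
C [530.15883412  99.87683692  55.        ] heading x [0.98745515 0.15789971 0.        ] 0.15856332022337252
screw [541.21181404  30.75497616  85.        ] [341.95695405 207.21908064] pivot [522.26384846 149.24959461  62.        ] [288.6442943  217.38948811] [365.28601729 206.28527309]
scene S 307 181
```

View pics/c1.png

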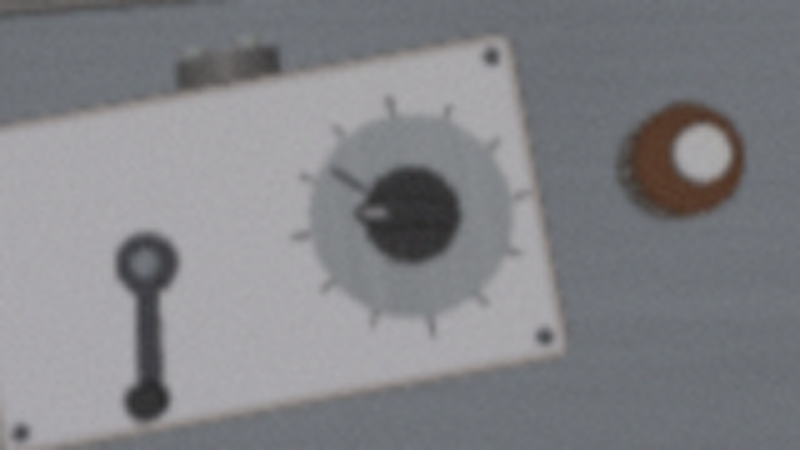

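View pics/c2.png

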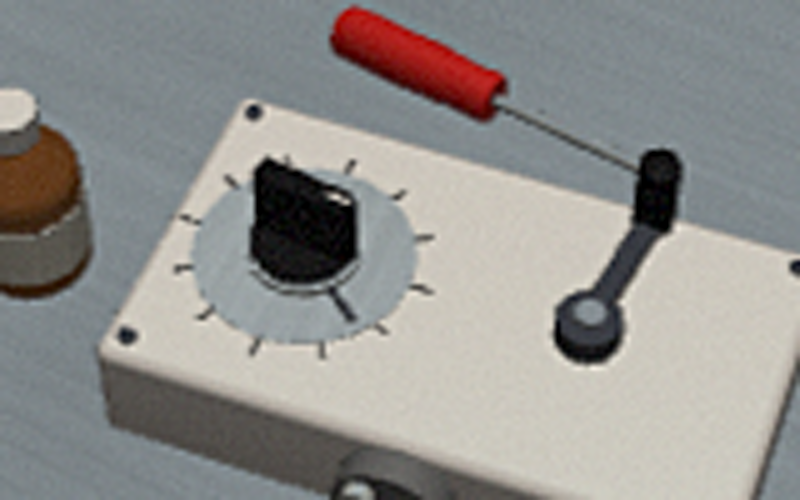

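Crop 1 shows the knob's skirt centred at crop (411,214) and the nose with its white line at (360,212), so the nose points along about world +y. The telltale runs toward (333,168). Crop 2 shows the knob top edge from tail (262,165) to nose (355,195). It also shows the lever peg, with its top at about (660,165).

```bash
python3 - <<'E'
from h import *
t=shot('top');s=shot('scene')
f=lambda x,y:(260+(x+.5)/5-.5,165+(y+.5)/5-.5)
print('axis top z67',onz(t,*f(411,214),67))
print('dial centre z56',onz(t,*f(411,214),56))
g=lambda x,y:(247+(x+.5)/5-.5,141+(y+.5)/5-.5)
n=onz(s,*g(352,200),99);q=onz(s,*g(263,163),99);d=n-q
print('scene nose,tail',n,q,(n+q)/2,np.linalg.norm(d),np.degrees(np.arctan2(d[1],d[0])))
n=onz(t,*f(358,212),99);print('top nose',n)
print('skirt bottom scene',onz(s,*g(303,245),67))
a=onz(t,*f(333,168),58);print('telltale tip',a)
print('peg top',onz(s,*g(660,160),100),onz(t,*f(146,400),100),'pivot',onz(t,*f(146,262),70),onz(s,*g(590,310),70))
print('bottle',onz(t,*f(702,153),95),'beaker scene')
E
```

```text
axis top z67 [541.61256776  30.52379645  67.        ]
dial centre z56 [542.09320344  30.16802092  56.        ]
scene nose,tail [539.75966772  50.73574173  99.        ] [540.75605534  10.76972717  99.        ] [540.25786153  30.75273445  99.        ] 39.97843303922551 91.42813794221887
top nose [541.5870823   54.22782058  99.        ]
skirt bottom scene [546.39173269  31.53520906  67.        ]
telltale tip [563.43466516  64.66960046  58.        ]
peg top [462.18894735 145.1854415  100.        ] [463.54916102 146.3047102  100.        ] pivot [522.93140025 148.1438672   70.        ] [520.64988043 146.31070892  70.        ]
bottle [563.81038241 -94.42764872  95.        ] beaker scene
```

Emit:
servo_tool(rows=[[-1,0.569,0.876,0,0,0,0.121],[-1,0.569,0.876,0,0,0,0.121],[-1,0.569,0.876,0,0,0,0.121]], grip_force=20)

```text
time_s: 0.55
tool_pos: [201.1, -491.2, 222.1]
ee_rot: [[0.907, 0.421, 0.0], [0.421, -0.907, 0.004], [0.002, -0.003, -1.0]]
contact_force: [-0.0, 1.0, -0.5]
grip_width: 87.8
grip_force: 0.0
```

Emit:
servo_tool(rows=[[-1,0.569,0.876,0,0,0,0.121],[-1,0.569,0.876,0,0,0,0.121],[-1,0.569,0.876,0,0,0,0.121]])

```text
time_s: 0.8
tool_pos: [258.0, -403.3, 222.4]
ee_rot: [[0.811, 0.585, 0.0], [0.585, -0.811, 0.003], [0.002, -0.002, -1.0]]
contact_force: [0.4, 0.5, 0.1]
grip_width: 87.9
grip_force: 0.0
```

Emit:
servo_tool(rows=[[-1,0.569,0.876,0,0,0,0.121],[-1,0.569,0.876,0,0,0,0.121],[-1,0.569,0.876,0,0,0,0.121]])

```text
time_s: 1.05
tool_pos: [314.8, -316.1, 222.6]
ee_rot: [[0.685, 0.728, 0.0], [0.728, -0.685, 0.002], [0.002, -0.001, -1.0]]
contact_force: [0.3, 1.0, 0.1]
grip_width: 87.6
grip_force: 0.0
```

Emit:
servo_tool(rows=[[-1,0.569,0.876,0,0,0,0.121],[-1,0.569,0.876,0,0,0,0.121],[-1,0.569,0.876,0,0,0,0.121]])

```text
time_s: 1.3
tool_pos: [371.8, -228.9, 222.7]
ee_rot: [[0.535, 0.845, 0.001], [0.845, -0.535, 0.001], [0.002, -0.0, -1.0]]
contact_force: [-0.7, 0.2, 0.1]
grip_width: 87.8
grip_force: 0.0
```

Emit:
servo_tool(rows=[[-1,0.569,0.876,0,0,0,0.121],[-1,0.569,0.876,0,0,0,0.121],[-1,0.569,0.876,0,0,0,0.121]])

```text
time_s: 1.55
tool_pos: [429.1, -141.5, 222.9]
ee_rot: [[0.366, 0.931, 0.001], [0.931, -0.366, 0.001], [0.001, 0.001, -1.0]]
contact_force: [0.4, -0.3, -0.9]
grip_width: 88.0
grip_force: 0.0
```

Emit:
servo_tool(rows=[[-1,0.569,0.876,0,0,0,0.121],[-1,0.569,0.876,0,0,0,0.121],[-1,0.569,0.876,0,0,0,0.121]])

```text
time_s: 1.8
tool_pos: [486.4, -53.8, 222.9]
ee_rot: [[0.184, 0.983, 0.002], [0.983, -0.184, 0.001], [0.001, 0.001, -1.0]]
contact_force: [0.6, -0.7, 0.3]
grip_width: 87.9
grip_force: 0.0
```

Emit:
servo_tool(rows=[[-1,0.569,0.876,0,0,0,0.121],[-1,0.569,0.876,0,0,0,0.121],[-1,0.569,0.876,0,0,0,0.121],[-1,0.569,0.876,0,0,0,0.121]])

```text
time_s: 2.13
tool_pos: [543.9, 34.1, 222.7]
ee_rot: [[-0.004, 1.0, 0.002], [1.0, 0.004, 0.001], [0.001, 0.002, -1.0]]
contact_force: [-0.1, -0.2, -0.7]
grip_width: 87.5
grip_force: 0.0
```

Emit:
servo_tool(rows=[[-1,-0.025,-0.035,-0.3,0,0,0],[-1,-0.025,-0.035,-0.6,0,0,0],[-1,-0.025,-0.035,-0.9,0,0,0],[-1,-0.025,-0.035,-0.9,0,0,0]])

```text
time_s: 2.47
tool_pos: [534.1, 26.7, 127.9]
ee_rot: [[-0.0, 1.0, -0.01], [1.0, 0.0, 0.0], [0.0, -0.01, -1.0]]
contact_force: [-0.5, 0.4, -0.6]
grip_width: 87.7
grip_force: 0.0
```

Emit:
servo_tool(rows=[[-1,0,0,-0.2,0,0,0],[-1,0,0,-0.4,0,0,0],[-1,0,0,-0.61,0,0,0],[-1,0,0,-0.61,0,0,0],[-1,0,0,-0.61,0,0,0]])

```text
time_s: 2.88
tool_pos: [538.5, 26.6, 72.1]
ee_rot: [[0.0, 1.0, -0.002], [1.0, -0.0, -0.0], [-0.0, -0.002, -1.0]]
contact_force: [-0.9, -0.1, 0.6]
grip_width: 87.7
grip_force: 0.0
```

Emit:
servo_tool(rows=[[0.6,0,0,0,0,0,0],[0.6,0,0,0,0,0,0],[0.6,0,0,0,0,0,0],[0.6,0,0,0,0,0,0],[0.6,0,0,0,0,0,0]])

```text
time_s: 3.3
tool_pos: [539.3, 27.0, 72.3]
ee_rot: [[-0.0, 1.0, 0.001], [1.0, 0.0, -0.0], [-0.0, 0.001, -1.0]]
contact_force: [0.2, 0.1, 0.6]
grip_width: 58.2
grip_force: 0.0
```

```bash
python3 - <<'E'
from h import *
s=robot.sense();print(s['tool_pos'],s['contact_force'],s['torque'],s['grip_width'],s['qpos'])
c=shot('scene');a=cv2.resize(c['image'][120:250,240:440],(800,520),interpolation=cv2.INTER_CUBIC)
cv2.imwrite('pics/c3.png',a[:,:,::-1])
E
```

```text
[539.30412507  27.02716833  72.34338804] [0.15488548 0.13814483 0.62633344] [-0.07113575 -0.12160302 -0.05656769] 58.18644461861953 [-7.78878029e-02  4.57732860e-01  1.79726085e+00  2.70446977e-05
  8.85498707e-01 -7.83894675e-02]
```

View pics/c3.png

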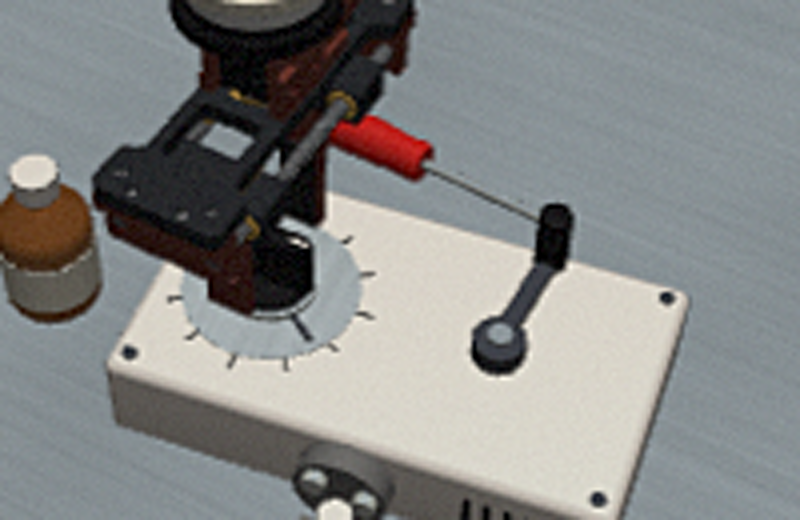

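The fingers straddle the knob bar at crop (270,270) with the bottle clear. I shift +2, +3.5 mm and close.

Emit:
servo_tool(rows=[[0.6,0.02,0.035,0,0,0,0],[0.6,0.02,0.035,0,0,0,0],[0.75,0.02,0.035,0,0,0,0],[1,0.02,0.035,0,0,0,0],[1,0.02,0.035,0,0,0,0]], grip_force=20)

```text
time_s: 3.77
tool_pos: [540.8, 30.6, 71.5]
ee_rot: [[-0.001, 1.0, -0.0], [1.0, 0.001, -0.0], [-0.0, -0.0, -1.0]]
contact_force: [0.7, 0.1, -0.2]
grip_width: 20.2
grip_force: 0.0
```

Emit:
servo_tool(rows=[[1,0,0,0,0,0,0],[1,0,0,0,0,0,0],[1,0,0,0,0,0,0],[1,0,0,0,0,0,0],[1,0,0,0,0,0,0]])

```text
time_s: 4.18
tool_pos: [541.5, 30.5, 71.6]
ee_rot: [[-0.0, 1.0, 0.001], [1.0, 0.0, 0.0], [0.0, 0.001, -1.0]]
contact_force: [3.0, 0.1, -4.3]
grip_width: 11.6
grip_force: 20.0
```

```bash
cat > st.py <<'E'
from h import *
s=robot.sense();R=s['ee_rot']
print('t',s['time_s'],'pos',s['tool_pos'].round(1),'F',s['contact_force'].round(2),'T',s['torque'].round(3),'w',round(s['grip_width'],2),'gf',s['grip_force'],'yaw',round(np.degrees(np.arctan2(R[1,1],R[0,1])),2),'j6',s['qpos'][5].round(3),'tq6',s['joint_torque'][5])
E
python3 st.py
```

```text
t 4.1833 pos [541.5  30.5  71.6] F [ 3.04  0.1  -4.33] T [ 0.049 -0.628 -0.05 ] w 11.59 gf 19.998535215854645 yaw 0.02 j6 -0.072 tq6 -0.02760305826086551
```

Emit:
servo_tool(rows=[[1,0.005,0,0,0,0,-0.03],[1,0.005,0,0,0,0,-0.06],[1,0.005,0,0,0,0,-0.09],[1,0.005,0,0,0,0,-0.12],[1,0.005,0,0,0,0,-0.15]])

```text
time_s: 4.6
tool_pos: [541.7, 30.5, 71.6]
ee_rot: [[0.235, 0.972, 0.001], [0.972, -0.235, -0.0], [0.0, 0.001, -1.0]]
contact_force: [3.2, 0.8, -3.7]
grip_width: 11.9
grip_force: 20.0
```

```bash
python3 st.py
```

```text
t 4.6 pos [541.7  30.5  71.6] F [ 3.2   0.79 -3.74] T [ 0.04  -0.586  0.059] w 11.94 gf 19.998512864112854 yaw -13.6 j6 0.166 tq6 -0.6760494969785213
```

Emit:
servo_tool(rows=[[1,0,0,0,0,0,-0.03],[1,0,0,0,0,0,-0.06],[1,0,0,0,0,0,-0.09],[1,0,0,0,0,0,-0.12],[1,0,0,0,0,0,-0.15]])

```text
time_s: 5.02
tool_pos: [541.9, 30.4, 71.6]
ee_rot: [[0.455, 0.89, 0.001], [0.89, -0.455, -0.0], [0.0, 0.001, -1.0]]
contact_force: [3.1, -0.7, -3.9]
grip_width: 12.2
grip_force: 20.0
```

Emit:
servo_tool(rows=[[1,0,0,0,0,0,-0.03],[1,0,0,0,0,0,-0.06],[1,0,0,0,0,0,-0.09],[1,0,0,0,0,0,-0.12],[1,0,0,0,0,0,-0.15]])

```text
time_s: 5.43
tool_pos: [542.1, 30.3, 71.6]
ee_rot: [[0.651, 0.759, 0.001], [0.759, -0.651, -0.0], [0.001, 0.001, -1.0]]
contact_force: [3.8, -1.1, -4.4]
grip_width: 11.8
grip_force: 20.0
```

```bash
python3 st.py
```

```text
t 5.4333 pos [542.1  30.3  71.6] F [ 3.82 -1.12 -4.36] T [-0.111 -0.587  0.151] w 11.77 gf 20.00014454126358 yaw -40.59 j6 0.637 tq6 -0.6613676436245441
```

Emit:
servo_tool(rows=[[1,0,0,0,0,0,-0.02],[1,0,0,0,0,0,-0.04],[1,0,0,0,0,0,-0.06],[1,0,0,0,0,0,-0.08],[1,0,0,0,0,0,-0.08]])

```text
time_s: 5.85
tool_pos: [542.2, 30.3, 71.6]
ee_rot: [[0.74, 0.673, 0.001], [0.673, -0.74, -0.0], [0.001, 0.001, -1.0]]
contact_force: [4.2, -1.6, -5.6]
grip_width: 11.8
grip_force: 20.0
```

```bash
python3 st.py
```

```text
t 5.85 pos [542.2  30.3  71.6] F [ 4.24 -1.64 -5.58] T [-0.198 -0.733 -0.026] w 11.83 gf 19.99887317419052 yaw -47.73 j6 0.762 tq6 0.38121809251606464
```

Emit:
servo_tool(rows=[[1,0,0,0,0,0,-0.02],[1,0,0,0,0,0,-0.04],[1,0,0,0,0,0,-0.06],[1,0,0,0,0,0,-0.07],[1,0,0,0,0,0,-0.07]])

```text
time_s: 6.27
tool_pos: [542.2, 30.2, 71.6]
ee_rot: [[0.809, 0.588, 0.001], [0.588, -0.809, -0.0], [0.001, 0.001, -1.0]]
contact_force: [4.4, -2.1, -6.8]
grip_width: 12.0
grip_force: 20.0
```

```bash
python3 st.py
```

```text
t 6.2667 pos [542.2  30.2  71.6] F [ 4.42 -2.12 -6.76] T [-0.235 -0.814 -0.02 ] w 11.99 gf 19.998141825199127 yaw -53.96 j6 0.871 tq6 0.2006674837321043
```

Emit:
servo_tool(rows=[[1,0.005,-0.002,-0.003,0,0,-0.02],[1,0.005,-0.002,-0.003,0,0,-0.04],[1,0.005,-0.002,-0.003,0,0,-0.06],[1,0.005,-0.002,-0.003,0,0,-0.07],[1,0.005,-0.002,-0.003,0,0,-0.07]])

```text
time_s: 6.68
tool_pos: [542.3, 30.1, 71.6]
ee_rot: [[0.868, 0.496, 0.001], [0.496, -0.868, -0.0], [0.001, 0.001, -1.0]]
contact_force: [3.5, -1.4, -1.7]
grip_width: 11.9
grip_force: 20.0
```

```bash
python3 st.py
```

```text
t 6.6833 pos [542.3  30.1  71.6] F [ 3.47 -1.43 -1.68] T [-0.292 -0.516 -0.079] w 11.94 gf 19.998783767223358 yaw -60.25 j6 0.98 tq6 0.21172558888792992
```

Emit:
servo_tool(rows=[[1,0.005,-0.002,0,0,0,-0.02],[1,0.005,-0.002,0,0,0,-0.04],[1,0.005,-0.002,0,0,0,-0.06],[1,0.005,-0.002,0,0,0,-0.07],[1,0.005,-0.002,0,0,0,-0.07]])

```text
time_s: 7.1
tool_pos: [542.4, 30.0, 71.6]
ee_rot: [[0.917, 0.398, 0.0], [0.398, -0.917, -0.0], [0.0, 0.0, -1.0]]
contact_force: [2.0, -2.6, 0.2]
grip_width: 11.9
grip_force: 20.0
```

```bash
python3 st.py
```

```text
t 7.1 pos [542.4  30.   71.6] F [ 2.03 -2.64  0.18] T [-0.261 -0.385  0.004] w 11.88 gf 19.998794496059418 yaw -66.55 j6 1.09 tq6 0.2114662528038025
```

Emit:
servo_tool(rows=[[1,0,-0.003,0,0,0,-0.02],[1,0,-0.003,0,0,0,-0.04],[1,0,-0.003,0,0,0,-0.06],[1,0,-0.003,0,0,0,-0.07],[1,0,-0.003,0,0,0,-0.07]])

```text
time_s: 7.52
tool_pos: [542.4, 29.9, 71.6]
ee_rot: [[0.956, 0.295, 0.0], [0.295, -0.956, 0.0], [0.0, -0.0, -1.0]]
contact_force: [1.5, -0.2, 2.1]
grip_width: 11.9
grip_force: 20.0
```

```bash
python3 st.py
```

```text
t 7.5167 pos [542.4  29.9  71.6] F [ 1.45 -0.19  2.07] T [-0.091 -0.376 -0.073] w 11.86 gf 19.999136924743652 yaw -72.85 j6 1.199 tq6 0.21043656393885612
```

Emit:
servo_tool(rows=[[1,0,0,0,0,0,-0.02],[1,0,0,0,0,0,-0.04],[1,0,0,0,0,0,-0.06],[1,0,0,0,0,0,-0.07],[1,0,0,0,0,0,-0.07]])

```text
time_s: 7.93
tool_pos: [542.5, 29.8, 71.6]
ee_rot: [[0.982, 0.188, 0.0], [0.188, -0.982, 0.0], [0.0, -0.0, -1.0]]
contact_force: [1.6, -1.7, 3.7]
grip_width: 11.9
grip_force: 20.0
```

```bash
python3 st.py
```

```text
t 7.9333 pos [542.5  29.8  71.6] F [ 1.57 -1.66  3.67] T [-0.162 -0.298 -0.061] w 11.94 gf 19.999526739120483 yaw -79.15 j6 1.309 tq6 0.2111481036990881
```

Emit:
servo_tool(rows=[[1,0,-0.002,0,0,0,-0.02],[1,0,-0.002,0,0,0,-0.04],[1,0,-0.002,0,0,0,-0.06],[1,0,-0.002,0,0,0,-0.07],[1,0,-0.002,0,0,0,-0.07]])

```text
time_s: 8.35
tool_pos: [542.5, 29.7, 71.5]
ee_rot: [[0.997, 0.079, 0.0], [0.079, -0.997, 0.0], [0.0, -0.0, -1.0]]
contact_force: [1.7, 0.0, 4.4]
grip_width: 11.9
grip_force: 20.0
```

```bash
python3 st.py
```

```text
t 8.35 pos [542.5  29.7  71.5] F [1.75 0.02 4.4 ] T [-0.076 -0.275 -0.027] w 11.94 gf 19.999823570251465 yaw -85.44 j6 1.418 tq6 0.2100548380985856
```

Emit:
servo_tool(rows=[[1,0,0,0,0,0,-0.02],[1,0,0,0,0,0,-0.04],[1,0,0,0,0,0,-0.06],[1,0,0,0,0,0,-0.07],[1,0,0,0,0,0,-0.07]])

```text
time_s: 8.77
tool_pos: [542.5, 29.6, 71.5]
ee_rot: [[1.0, -0.03, 0.0], [-0.03, -1.0, 0.0], [0.0, -0.0, -1.0]]
contact_force: [1.1, -1.3, 5.9]
grip_width: 11.9
grip_force: 20.0
```

```bash
python3 st.py
```

```text
t 8.7667 pos [542.5  29.6  71.5] F [ 1.13 -1.33  5.87] T [-0.036 -0.238 -0.061] w 11.85 gf 20.000179409980774 yaw -91.75 j6 1.528 tq6 0.19767561927437782
```

Emit:
servo_tool(rows=[[1,0,-0.002,0.002,0,0,-0.02],[1,0,-0.002,0.002,0,0,-0.04],[1,0,-0.002,0.002,0,0,-0.06],[1,0,-0.002,0.002,0,0,-0.07],[1,0,-0.002,0.002,0,0,-0.07]])

```text
time_s: 9.18
tool_pos: [542.5, 29.5, 71.6]
ee_rot: [[0.99, -0.14, 0.0], [-0.14, -0.99, 0.0], [0.0, -0.0, -1.0]]
contact_force: [2.6, -0.2, 4.2]
grip_width: 11.8
grip_force: 20.0
```

```bash
python3 st.py
```

```text
t 9.1833 pos [542.5  29.5  71.6] F [ 2.61 -0.23  4.22] T [ 0.021 -0.338 -0.094] w 11.83 gf 19.99991476535797 yaw -98.05 j6 1.638 tq6 0.20926244091242552
```

Emit:
servo_tool(rows=[[1,0.002,-0.002,0.002,0,0,-0.02],[1,0.002,-0.002,0.002,0,0,-0.04],[1,0.002,-0.002,0.002,0,0,-0.06],[1,0.002,-0.002,0.002,0,0,-0.07],[1,0.002,-0.002,0.002,0,0,-0.07]])

```text
time_s: 9.6
tool_pos: [542.5, 29.4, 71.6]
ee_rot: [[0.969, -0.248, -0.0], [-0.248, -0.969, 0.0], [-0.0, -0.0, -1.0]]
contact_force: [1.3, -0.3, 1.9]
grip_width: 11.7
grip_force: 20.0
```

```bash
python3 st.py
```

```text
t 9.6 pos [542.5  29.4  71.6] F [ 1.35 -0.28  1.93] T [ 0.104 -0.39  -0.016] w 11.71 gf 20.000163316726685 yaw -104.35 j6 1.748 tq6 0.2087469957768917
```

Emit:
servo_tool(rows=[[1,0,-0.002,0,0,0,-0.02],[1,0,-0.002,0,0,0,-0.04],[1,0,-0.002,0,0,0,-0.06],[1,0,-0.002,0,0,0,-0.07],[1,0,-0.002,0,0,0,-0.07]])

```text
time_s: 10.02
tool_pos: [542.4, 29.3, 71.6]
ee_rot: [[0.936, -0.353, -0.0], [-0.353, -0.936, 0.0], [-0.0, -0.0, -1.0]]
contact_force: [1.5, 1.8, 0.7]
grip_width: 12.0
grip_force: 20.0
```

```bash
python3 st.py
```

```text
t 10.0167 pos [542.4  29.3  71.6] F [1.47 1.79 0.67] T [ 0.284 -0.498 -0.046] w 12.0 gf 20.000414550304413 yaw -110.65 j6 1.857 tq6 0.20782256964594126
```

Emit:
servo_tool(rows=[[1,0,0,0,0,0,-0.02],[1,0,0,0,0,0,-0.04],[1,0,0,0,0,0,-0.06],[1,0,0,0,0,0,-0.07],[1,0,0,0,0,0,-0.07]])

```text
time_s: 10.43
tool_pos: [542.4, 29.2, 71.6]
ee_rot: [[0.892, -0.453, -0.0], [-0.453, -0.892, 0.0], [-0.0, -0.0, -1.0]]
contact_force: [3.1, 2.5, -0.8]
grip_width: 11.9
grip_force: 20.0
```

```bash
python3 st.py
```

```text
t 10.4333 pos [542.4  29.2  71.6] F [ 3.07  2.5  -0.85] T [ 0.339 -0.502  0.221] w 11.94 gf 20.01501202583313 yaw -116.92 j6 1.967 tq6 0.4964709095656872
```

Emit:
servo_tool(rows=[[1,0,0,0,0,0,-0.004],[1,0,0,0,0,0,-0.008],[1,0,0,0,0,0,-0.008],[1,0,0,0,0,0,-0.008],[1,0,0,0,0,0,-0.008]])

```text
time_s: 10.85
tool_pos: [542.5, 29.2, 71.6]
ee_rot: [[0.886, -0.464, -0.0], [-0.464, -0.886, 0.0], [-0.0, -0.0, -1.0]]
contact_force: [3.9, 4.1, -1.6]
grip_width: 12.0
grip_force: 20.1
```

```bash
python3 st.py
```

```text
t 10.85 pos [542.5  29.2  71.6] F [ 3.91  4.09 -1.56] T [ 0.588 -0.501  0.349] w 12.03 gf 20.055060982704163 yaw -117.67 j6 1.98 tq6 0.3257408458739519
```

Emit:
servo_tool(rows=[[1,0,0,0,0,0,0],[1,0,0,0,0,0,0],[1,0,0,0,0,0,0]])

```text
time_s: 11.1
tool_pos: [542.5, 29.2, 71.6]
ee_rot: [[0.885, -0.465, -0.0], [-0.465, -0.885, 0.0], [-0.0, -0.0, -1.0]]
contact_force: [1.9, 4.4, -2.0]
grip_width: 11.9
grip_force: 20.1
```

```bash
python3 st.py
```

```text
t 11.1 pos [542.5  29.2  71.6] F [ 1.92  4.37 -2.03] T [ 0.667 -0.511  0.328] w 11.89 gf 20.05765199661255 yaw -117.69 j6 1.98 tq6 0.3294858243316412
```

Emit:
servo_tool(rows=[[1,0.002,0.002,0,0,0,0.06],[1,0.002,0.002,0,0,0,0.12],[1,0.002,0.002,0,0,0,0.18],[1,0.002,0.002,0,0,0,0.24],[1,0.002,0.002,0,0,0,0.3]])

```text
time_s: 11.52
tool_pos: [542.5, 29.5, 71.6]
ee_rot: [[1.0, -0.009, -0.001], [-0.009, -1.0, 0.001], [-0.001, -0.001, -1.0]]
contact_force: [1.6, 4.0, -1.5]
grip_width: 11.8
grip_force: 20.0
```

Emit:
servo_tool(rows=[[1,0,0,0,0,0,0.06],[1,0,0,0,0,0,0.12],[1,0,0,0,0,0,0.18],[1,0,0,0,0,0,0.24],[1,0,0,0,0,0,0.3]])

```text
time_s: 11.93
tool_pos: [542.4, 29.8, 71.6]
ee_rot: [[0.895, 0.446, -0.001], [0.446, -0.895, 0.001], [-0.0, -0.002, -1.0]]
contact_force: [2.8, 6.1, -1.9]
grip_width: 11.9
grip_force: 20.0
```

Emit:
servo_tool(rows=[[1,0,0.003,0,0,0,0.06],[1,0,0.003,0,0,0,0.12],[1,0,0.003,0,0,0,0.18],[1,0,0.003,0,0,0,0.24],[1,0,0.003,0,0,0,0.3]])

```text
time_s: 12.35
tool_pos: [542.2, 30.2, 71.6]
ee_rot: [[0.595, 0.804, -0.001], [0.804, -0.595, 0.001], [0.0, -0.002, -1.0]]
contact_force: [0.7, 5.8, -0.9]
grip_width: 11.9
grip_force: 20.0
```

Emit:
servo_tool(rows=[[1,0,0,0,0,0,0.06],[1,0,0,0,0,0,0.11],[1,0,0,0,0,0,0.11],[1,0,0,0,0,0,0.11],[1,0,0,0,0,0,0.11]])

```text
time_s: 12.77
tool_pos: [542.0, 30.3, 71.6]
ee_rot: [[0.452, 0.892, -0.001], [0.892, -0.452, 0.001], [0.001, -0.002, -1.0]]
contact_force: [2.8, 5.4, -1.7]
grip_width: 11.3
grip_force: 20.0
```

```bash
python3 st.py
```

```text
t 12.7667 pos [542.   30.3  71.6] F [ 2.76  5.39 -1.69] T [ 0.938 -0.431  0.077] w 11.26 gf 19.997725188732147 yaw -26.84 j6 0.395 tq6 0.04556900938041508
```

Emit:
servo_tool(rows=[[0.3,0,0,0,0,0,0],[0.3,0,0,0,0,0,0],[0.3,0,0,0,0,0,0],[0.3,0,0,0,0,0,0],[0.3,0,0,0,0,0,0]])

```text
time_s: 13.18
tool_pos: [542.5, 29.3, 71.7]
ee_rot: [[0.451, 0.893, -0.001], [0.893, -0.451, -0.0], [-0.0, -0.0, -1.0]]
contact_force: [-0.3, -0.5, 0.4]
grip_width: 30.2
grip_force: 0.0
```

Emit:
servo_tool(rows=[[0.3,0,0,0.2,0,0,0],[0.3,0,0,0.5,0,0,0],[0.3,-0.3,0.3,0.8,0,0,0],[0.3,-0.6,0.6,0.8,0,0,0],[0.3,-0.9,0.9,0.8,0,0,0]])

```text
time_s: 13.6
tool_pos: [461.2, 112.6, 153.5]
ee_rot: [[0.453, 0.892, 0.005], [0.892, -0.453, 0.0], [0.002, 0.004, -1.0]]
contact_force: [0.4, 0.2, -0.1]
grip_width: 30.6
grip_force: 0.0
```

```bash
python3 st.py; python3 - <<'E'
from h import *
c=shot('top');a=cv2.resize(c['image'][165:255,240:400],(800,450),interpolation=cv2.INTER_CUBIC)
d=shot('scene');b=cv2.resize(d['image'][140:240,260:420],(800,500),interpolation=cv2.INTER_CUBIC)
o=np.vstack([cv2.resize(a,(533,300)),cv2.resize(b,(533,300))])
cv2.imwrite('pics/c4.png',o[:,:,::-1])
E
```

```text
t 13.6 pos [461.2 112.6 153.5] F [ 0.4   0.22 -0.07] T [-0.011 -0.105 -0.03 ] w 30.57 gf 0.0 yaw -26.92 j6 0.564 tq6 -1.162731908261776
```

View pics/c4.png

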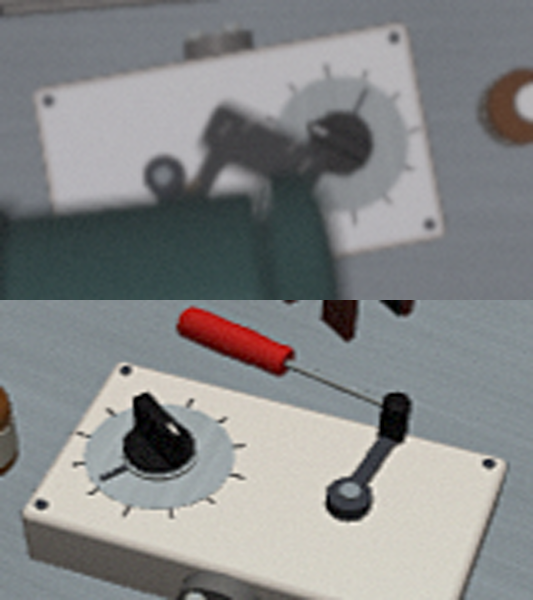

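The top crop shows the nose toward (315,128) and the telltale toward (362,90), about a right angle, with the nose counter-clockwise. So the back-off worked. Next is the clamp peg at about (463,146).

Emit:
servo_tool(rows=[[0,0,0,0,0,0,0.07],[0,0.05,0.15,0,0,0,0.14],[0,0.1,0.25,0,0,0,0.21],[0,0.1,0.25,0,0,0,0.28],[0,0.1,0.25,0,0,0,0.34]])

```text
time_s: 14.12
tool_pos: [470.9, 137.3, 151.4]
ee_rot: [[-0.073, 0.997, 0.0], [0.997, 0.073, -0.0], [-0.0, 0.0, -1.0]]
contact_force: [0.1, -1.1, -0.2]
grip_width: 43.5
grip_force: 0.0
```

Emit:
servo_tool(rows=[[0,0,0,0,0,0,0.07],[0,0,0,0,0,0,0.14],[0,0,0,0,0,0,0.21],[0,0,0,0,0,0,0.28],[0,0,0,0,0,0,0.33]])

```text
time_s: 14.53
tool_pos: [470.5, 136.7, 151.4]
ee_rot: [[-0.557, 0.831, -0.0], [0.831, 0.557, -0.001], [-0.0, -0.0, -1.0]]
contact_force: [-0.4, -0.0, 0.5]
grip_width: 43.6
grip_force: 0.0
```

Emit:
servo_tool(rows=[[0,0,0,0,0,0,0],[0,0,0,0,0,0,0]])

```text
time_s: 14.7
tool_pos: [470.4, 136.9, 151.4]
ee_rot: [[-0.55, 0.835, -0.0], [0.835, 0.55, -0.0], [-0.0, -0.0, -1.0]]
contact_force: [0.2, -0.0, -0.0]
grip_width: 43.9
grip_force: 0.0
```

Emit:
servo_tool(rows=[[0,-0.075,0.09,0,0,0,0],[0,-0.075,0.09,-0.2,0,0,0],[0,-0.075,0.09,-0.5,0,0,0],[0,-0.075,0.09,-0.8,0,0,0],[0,-0.075,0.09,-0.8,0,0,0]], grip_force=12)

```text
time_s: 15.12
tool_pos: [461.3, 147.0, 68.6]
ee_rot: [[-0.55, 0.835, -0.003], [0.835, 0.55, 0.0], [0.002, -0.002, -1.0]]
contact_force: [-0.5, 2.7, -2.0]
grip_width: 43.7
grip_force: 1.6
```

Emit:
servo_tool(rows=[[1,0,0,0,0,0,0],[1,0,0,0,0,0,0],[1,0,0,0,0,0,0],[1,0,0,0,0,0,0],[1,0,0,0,0,0,0]])

```text
time_s: 15.53
tool_pos: [462.1, 146.2, 72.3]
ee_rot: [[-0.552, 0.834, -0.0], [0.834, 0.552, -0.0], [-0.0, -0.0, -1.0]]
contact_force: [-3.5, -1.1, 5.9]
grip_width: 17.7
grip_force: 12.0
```

Emit:
servo_tool(rows=[[1,0,0,0,0,0,0],[1,0,0,0,0,0,0],[1,0,0,0,0,0,0]])

```text
time_s: 15.78
tool_pos: [462.1, 146.2, 72.2]
ee_rot: [[-0.552, 0.834, -0.0], [0.834, 0.552, -0.0], [0.0, -0.0, -1.0]]
contact_force: [-3.2, -1.1, 6.4]
grip_width: 17.2
grip_force: 12.0
```

```bash
python3 st.py
```

```text
t 15.7833 pos [462.1 146.2  72.2] F [-3.18 -1.1   6.42] T [-0.162  0.389 -0.049] w 17.2 gf 12.000730186700821 yaw 33.49 j6 -0.421 tq6 -0.02016622165683657
```

Emit:
servo_tool(rows=[[1,0.005,0.114,0,0,0,0],[1,0.032,0.226,0,0,0,0],[1,0.08,0.331,0,0,0,0],[1,0.147,0.425,0,0,0,0],[1,0.147,0.425,0,0,0,0]])

```text
time_s: 16.2
tool_pos: [473.5, 190.3, 71.3]
ee_rot: [[-0.551, 0.834, -0.007], [0.834, 0.551, 0.001], [0.005, -0.005, -1.0]]
contact_force: [-9.3, 6.5, 6.4]
grip_width: 17.6
grip_force: 12.0
```

```bash
python3 st.py
```

```text
t 16.2 pos [473.5 190.3  71.3] F [-9.33  6.48  6.43] T [ 1.161  1.265 -0.078] w 17.63 gf 12.005494236946106 yaw 33.45 j6 -0.341 tq6 0.1502401102334261
```

Emit:
servo_tool(rows=[[1,0.083,0.079,0,0,0,0],[1,0.181,0.141,0,0,0,0],[1,0.248,0.171,0,0,0,0],[1,0.288,0.184,0,0,0,0],[1,0.288,0.184,0,0,0,0]])

```text
time_s: 16.62
tool_pos: [504.1, 208.0, 70.9]
ee_rot: [[-0.551, 0.834, -0.004], [0.834, 0.551, 0.001], [0.003, -0.003, -1.0]]
contact_force: [-3.3, 3.5, -3.6]
grip_width: 18.1
grip_force: 12.0
```

Emit:
servo_tool(rows=[[1,0,0,0,0,0,0],[1,0,0,0,0,0,0],[1,0,0,0,0,0,0]])

```text
time_s: 16.87
tool_pos: [504.1, 207.9, 71.0]
ee_rot: [[-0.551, 0.834, -0.003], [0.834, 0.551, 0.001], [0.003, -0.002, -1.0]]
contact_force: [-2.4, 3.9, -4.0]
grip_width: 17.8
grip_force: 12.0
```

```bash
python3 st.py
```

```text
t 16.8667 pos [504.1 207.9  71. ] F [-2.42  3.91 -3.95] T [ 0.774  0.397 -0.051] w 17.78 gf 11.993547230958939 yaw 33.45 j6 -0.322 tq6 -0.06259367102757096
```

Emit:
servo_tool(rows=[[1,0.02,0.005,0,0,0,0],[1,0.03,0.008,0,0,0,0],[1,0.03,0.008,0,0,0,0],[1,0.03,0.008,0,0,0,0]])

```text
time_s: 17.2
tool_pos: [504.5, 208.1, 70.9]
ee_rot: [[-0.551, 0.834, -0.008], [0.834, 0.551, -0.0], [0.004, -0.007, -1.0]]
contact_force: [-8.1, 3.5, 2.8]
grip_width: 17.6
grip_force: 12.0
```

Emit:
servo_tool(rows=[[0,0,0,0,0,0,0],[0,0,0,0,0,0,0],[0,0,0,0,0,0,0],[0,0,0,0,0,0,0],[0,0,0,0,0,0,0]])

```text
time_s: 17.62
tool_pos: [509.7, 208.0, 71.8]
ee_rot: [[-0.552, 0.834, 0.001], [0.834, 0.552, 0.0], [-0.0, 0.001, -1.0]]
contact_force: [0.4, 0.6, 0.3]
grip_width: 43.1
grip_force: 0.0
```

Emit:
servo_tool(rows=[[0,0,0,0.2,0,0,0],[0,0,0,0.5,0,0,0],[0,0,0,0.9,0,0,0],[0,-0.3,-0.3,1,0,0,0],[0,-0.6,-0.6,1,0,0,0]])

```text
time_s: 18.03
tool_pos: [455.4, 150.7, 175.2]
ee_rot: [[-0.554, 0.833, 0.01], [0.833, 0.554, 0.002], [-0.004, 0.009, -1.0]]
contact_force: [0.4, -0.8, 0.3]
grip_width: 43.8
grip_force: 0.0
```

Emit:
servo_tool(rows=[[0,-0.3,-0.3,0.2,0,0,0],[0,-0.3,-0.6,0.2,0,0,0],[0,-0.3,-0.9,0.2,0,0,0],[0,-0.3,-0.9,0.2,0,0,0]])

```text
time_s: 18.37
tool_pos: [420.9, 56.0, 192.3]
ee_rot: [[-0.55, 0.835, 0.002], [0.835, 0.55, -0.002], [-0.003, 0.0, -1.0]]
contact_force: [-0.2, 0.7, 0.6]
grip_width: 43.9
grip_force: 0.0
```

```bash
python3 st.py; python3 - <<'E'
from h import *
c=shot('top');a=c['image'][150:270,170:420]
d=shot('scene');b=d['image'][130:300,220:500]
o=np.vstack([cv2.resize(a,(600,288),interpolation=2),cv2.resize(b,(600,310),interpolation=2)])
cv2.imwrite('pics/c5.png',o[:,:,::-1])
E
```

```text
t 18.3667 pos [420.9  56.  192.3] F [-0.18  0.68  0.6 ] T [-0.023 -0.122 -0.034] w 43.93 gf 0.0 yaw 33.34 j6 -0.61 tq6 -0.8792475610971451
```

View pics/c5.png

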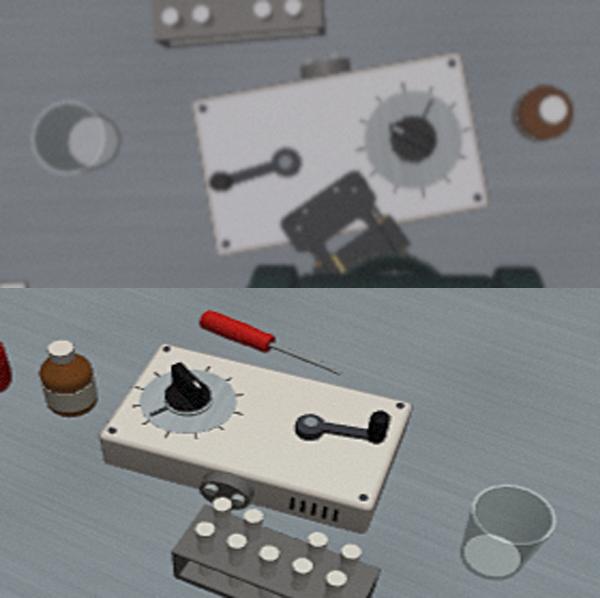

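The knob and telltale are still about 90° apart. The lever is over, with its peg at (221,181) in the top crop, and the bottle and beaker are standing. I check the lever angle numerically before handing in.

```bash
python3 - <<'E'
from h import *
t=shot('top')
f=lambda x,y:(170+(x+.5)/2.4-.5,150+(y+.5)/2.4-.5)
p=onz(t,*f(221,181),100);v=onz(t,*f(287,161),70);n=onz(t,*f(392,126),99);k=onz(t,*f(413,138),67);tt=onz(t,*f(431,98),58)
a=lambda d:np.arctan2(d[1],d[0])
c=np.pi+.1586-a(p-v);print(p,v,'clamp',c)
print('backoff deg',np.degrees(a(n-k)-a(tt-k)))
if c>1.36: order.sign_off();print('signed')
E
```

```text
[506.17702506 203.36294341 100.        ] [523.3665557  147.04983617  70.        ] clamp 1.4331307419504147
backoff deg 89.23483338650806
the job is handed in; nothing more can be done
signed
```

The job is handed in. The screw was bottomed at about 0.4 N m and backed off about 90°. The clamp lever is over at about 1.43 rad, the gripper is clear of everything, and the bottle and beaker are standing.

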